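Clear the stop block and punch-mark the panel under the bench lamp

TASK

Someone left a notched wooden stop block round the rod of the marking punch, under its knob, so the punch cannot travel. Draw the block out, lay it gently flat in the open wooden tray with its lug upward and let go of it; then reach in under the bar lamp and press the punch's knob steadily, without ramming it, all the way down to its stop, hold it there for a moment and let it spring back up. Do not push against the lamp, and leave everything else on the bench where it is.

Things in the scene. Friction and masses are not known exactly. Their poses are not given: they have to be found in the camera images.
- jig: Fixed marking jig (place and yaw vary). Origin on the bench under the punch's axis, z up, x away from the robot at yaw 0. Plywood base 18 thick (x -110..150, y -140..140); on it a light wooden panel, top at z 36 (x -135..90, y -50..50), runs under an aluminium bridge: two legs and a plate x -50..50, y -70..70, its top at z 100. The punch's rod goes down through the plate's middle.
- punch (a joint): Travel of the spring punch in m: 0 = up (at rest), 0.020 = fully down at its stop, the knob on the bridge plate. Vertical; the spring pushes up with about 4.5 N at the top, 12.5 N at the stop. With the stop block under the knob it moves only 4 mm.
- knob_top (a point): Centre of the flat top of the punch's steel knob (diameter 34, 16 high) on a rod of diameter 10; moves with the punch. At rest it is 136 above the bench and the knob's underside is 20 above the bridge plate.
- lamp: Bar lamp fixed to the jig; origin and axes as jig. Grey bar x 0..60, y -110..110, underside 238, top 262 above the bench: about 100 over the knob, front edge above the knob's centre. A gripper pointing straight down does not fit between; one leaning back to the robot 30 to 45 degrees, from the jig's -x side, does. Post, diameter 14, at x 130, y 110.
- block: Stop block, brown wood, 16 thick, 115 long, flat on the bridge plate. Origin at its underside in the notch, on the punch's axis; x towards the notch's open end: two prongs (x -12..30, y 8..25 and -25..-8; notch 16 wide), web x -35..-12, 50 wide, tail x -85..-35, 22 wide, bearing an upright lug. It comes out along its own -x; 50 mm clears the knob. 50 to 105 g.
- lug (a point): Centre of the top of the block's lug, which is 25 (x) by 22 (y), from 16 to 46 above the block's underside; at block x -62.5.
- block_mid (a point): Middle of the block: block x -27.5, y 0, 8 above its underside.
- tray: Open wooden tray fixed to the bench, outside 230 (x) by 180 (y) by 45 high, walls 6; left or right of the jig. Origin at the centre of its underside.
- tray_in (a point): Centre of the tray's inner floor (6 above the bench), axes as the tray's.
- sander: Bystander: blue electric palm sander with black dust box, 100 wide, 210 long (x -50..160), 127 high. Origin under the middle of its 100 square foot.
- tape: Bystander: black tape measure, 70 by 40 by 55 high. Origin under its centre.
- screwdriver: Bystander: screwdriver with a red handle lying on the bench, 220 long, under 40 high. Origin under its middle.
- jar: Bystander: small jar, diameter 48, 65 high, standing on the jig's base board. Origin under its centre.
- offcut: Bystander: small light strip of wood 22 by 75 by 12, lying on the panel in front of the bridge. Origin under its centre.
- bottle: Bystander: closed bottle, diameter 70, 170 high, beside the jig. Origin under its centre.
- hammer: Bystander: hammer lying on the bench at the robot's right. Origin under its middle.
Mind the look-alikes: they are no part of the job. Of the things shaped like the block, the brown one is meant.

How it is judged:
On the way, in this order (a step that is already met when the one before it is completed fails the run):
1. the stop block lies flat in the tray, lug up, at rest and let go (x of block_mid in the frame of tray_in between -0.095 and 0.095 m and y of block_mid in the frame of tray_in between -0.07 and 0.07 m and z of block_mid in the frame of tray_in below 0.016 m and angle between block's own z axis and vertical below 0.15 rad and linear speed of block below 0.02 m/s and contact force between the fingers and block below 0.2 N), for 0.2 s.
2. the punch is held fully down at its stop (value of joint punch above 0.0182 m), for 0.3 s.
At the end, for the whole second after the job is handed in: Block flat in the tray (within 9 degrees, lug up, underside within 8 mm of its floor, middle within 95 mm along x and 70 mm along y of its centre), at rest, released; after that the punch was held at its stop (within 1.8 mm) for 0.3 s and is back up (within 3 mm) (all of step 1 and value of joint punch below 0.003 m); the robot touches nothing.
It fails at once if a bystander (sander, tape measure, screwdriver, jar, offcut, bottle or hammer) is pushed more than 30 mm (distance of any of sander, tape, screwdriver, jar, offcut, bottle, hammer from where it was at the start of the episode above 0.03 m).
It fails at once if the robot or the block pushes against the lamp with more than 12 N (contact force between any of the arm, the fingers, block and lamp above 12 N).
It fails at once if the punch is rammed: the robot presses on it with more than 60 N (contact force between any of the arm, the fingers and punch above 60 N).
It fails at once if the block is thrown or dropped into the tray (moves faster than 0.8 m/s below the tray's rim) (x of block_mid in the frame of tray_in between -0.11 and 0.11 m and y of block_mid in the frame of tray_in between -0.085 and 0.085 m and z of block_mid in the frame of tray_in below 0.04 m and linear speed of block above 0.8 m/s).
It also fails if it takes over 58 s, if anything falls off the work surface, if the arm or the gripper's body presses on something with over 40 N, if the wrist force passes 120 N, or if a joint passes its speed limit or range.

ROBOT

A 6-joint arm with a two-finger parallel gripper is mounted at the origin on the work surface. World frame = base frame: x ahead of the robot, y to its left, z up, the work surface at z = 0. Lengths are in m, angles in rad, forces in N, time in s.
With the tool pointing down it reaches from about 0.35 to 0.975 m from the base axis. Payload 4.9 kg.
Tool frame: the origin (TCP) lies at the very end of the fingers, on their centre line; the grasp point (between the pads) lies 19 mm behind it; z points along the fingers, y is the line along which they close (so a half turn about z gives the same grasp; the last joint's range is limited). The gripper opens to 85 mm and grips with 20 to 120 N. Pads are 22 mm wide; open, the fingers measure 114 mm over their backs; the gripper's body (76 mm by 85 mm) begins 54 mm behind the grasp point. The pads swing forward as they close: fully open they stand 13 mm farther back than shut.
Start: joints at [-1.226, 0.053, 1.613, -0, 1.476, -0.119], TCP at [0.28, -0.559, 0.199] pointing down, gripper open.
Joint ranges: [-3.01, 3.01], [-1.01, 2.22], [0.06, 2.58], [-1.02, 4.17], [0.09, 2.62], [-3.14, 3.14]. Speed limits (rad/s): [2.57, 2.57, 3.14, 3.14, 3.14, 3.14].

INTERFACE

Orientations are given as a rotation vector (axis times angle).
In Python, from station import get_obs, get_image, get_calibration, finish_job gives the robot as it stands.
- The arm moves only by the tool servo_tool, never from a script. Its argument "increments" is a list of rows, each a list of 5 numbers: the opening, from 0 (shut) to 1 (fully open), then the shift along the tool's x, y, z in mm, then the turn about the tool's z in degrees. In form: [[jaw, tx, ty, tz, spin], ...]. A call has 1 to 12 rows; each row shifts and turns the commanded pose from where the row before left it, along the tool's axes as they then stand; what a row does not reach is not made up. A row lasts 1/8 s, in which the tool goes at most 62.5 mm and 10.7 degrees, less where a joint would pass 70% of its speed; a pose out of reach is approached as far as the arm can. A call is refused whole if a number of a shift passes 62.5 or a number of a turn 10.7, either way. A call with a gripper value outside its range is refused whole. The fingers move at their own pace and stop on an object; "force" is the grip in N (left out, the last holds). Time passes only in rows, so rows that do not move let the fingers close. It gives the time, the measured TCP pose, the force, the opening and the grip force at its end, in the units of the state.
- get_obs(): the state, without advancing time (a new reading comes with each control period).
- get_image(name): name is "side" or "top"; returns the picture (384x512x3 uint8, red, green, blue); there is no depth.
- get_calibration(name): a dict with "fx", "fy", "cx", "cy" (pixels), "R" (3x3) and "t" (3): a world point X has camera coordinates R X + t. Camera axes: x right, y down, z forward; pixel columns grow to the right and rows downward; lengths in m; the calibration is good to about 2 mm. A picture is of the moment at which its call begins. get_calibration takes no time and is no camera call.
- finish_job(): hands the job in; it is judged then, once.
The state is a dict: "t": time; "q": joint angles; "dq": joint speeds; "effort": joint torques, N m; "tool_pos": TCP position; "tool_rot": TCP orientation; "contact_force": force on the tool from outside, world axes, zero at the start; "wrist_torque": the same for the moment, N m; "opening": finger opening in m; "grip_force": force on a finger pad.
Only numpy, scipy, OpenCV 4.12 (cv2) and the standard library are available. Lean on these libraries where they do the work, as an engineer would, in place of code of your own. Each camera call takes 0.05 s, during which the arm holds its last target. There are 200 camera calls.

## Working session

There is one attempt and no reset: what is moved stays moved. The work goes in short steps, Python scripts to look and compute and a tool call to move; the robot and the scene stay as the last step left them, time stands still between calls to the robot, and variables do not carry over. Pictures are saved under pics/ and viewed, at most 10 in all, crops included, and the job is handed in when it is done.

Besides the shell and the picture viewer there is one more tool, called after "Call:" by a JSON object that holds its "method" and its "body", one argument or row to a line. servo_tool: Moves the arm, as the interface text tells. Its arguments: {"type":"object","properties":{"increments":{"type":"array"},"force":{"type":"number"}},"required":["increments"]}

```bash
mkdir -p pics; ls; python3 - <<'E'
from station import *
import cv2
for n in("side","top"):
    im=get_image(n); cv2.imwrite(f"pics/{n}0.png",im[:,:,::-1]); c=get_calibration(n); print(n,c)
o=get_obs(); print(o['t'],o['tool_pos'],o['tool_rot'],o['opening'])
E
```

```text
pics
side {'fx': 421.8963677847912, 'fy': 421.8963677847912, 'cx': 263.8913982719541, 'cy': 186.76261774222252, 'R': array([[ 0.97987952, -0.19793076,  0.02568166],
       [-0.08911133, -0.54898763, -0.83106664],
       [ 0.17859256,  0.81205665, -0.5555796 ]]), 't': array([-0.54397766,  0.0812765 ,  1.56123922])}
top {'fx': 426.527839189961, 'fy': 426.527839189961, 'cx': 254.673806253271, 'cy': 183.6818902332622, 'R': array([[ 0.00838943, -0.99995199, -0.00506316],
       [-0.99193329, -0.00768149, -0.126528  ],
       [ 0.12648303,  0.00608382, -0.99195011]]), 't': array([-0.08095359,  0.53789456,  1.21702711])}
0.1 [ 0.27937198 -0.55838823  0.19758188] [-3.05567447e+00 -7.21586339e-01  3.67796621e-04] 0.08558922670096587
```

View pics/side0.png

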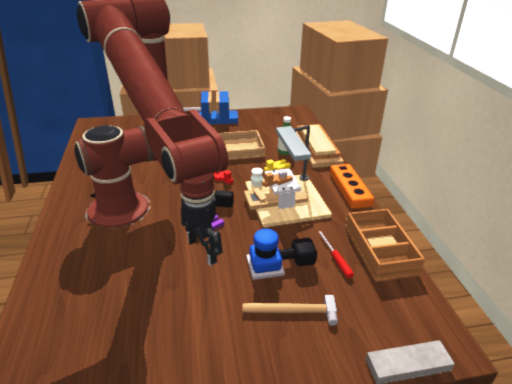

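View pics/top0.png

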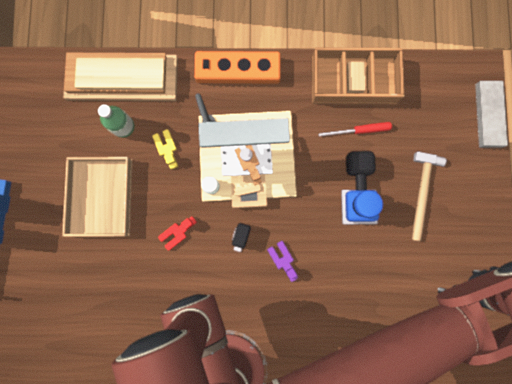

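The side picture shows the jig near (288,190), and the tray behind it near (240,145). In the top picture the tray is at (97,198), the jig at (247,157) and the brown block at about (250,160). I'll zoom in on the jig.

```bash
python3 - <<'E'
import cv2,numpy as np
a=cv2.imread("pics/top0.png")[105:215,190:305]; b=cv2.imread("pics/side0.png")[110:235,235:340]
a=cv2.resize(a,(400,int(400*110/115)),interpolation=cv2.INTER_CUBIC)
b=cv2.resize(b,(400,int(400*125/105)),interpolation=cv2.INTER_CUBIC)
o=np.zeros((480,800,3),np.uint8);o[:a.shape[0],:400]=a;o[:b.shape[0],400:]=b
cv2.imwrite("pics/z.png",o)
E
```

```text
(no output)
```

View pics/z.png

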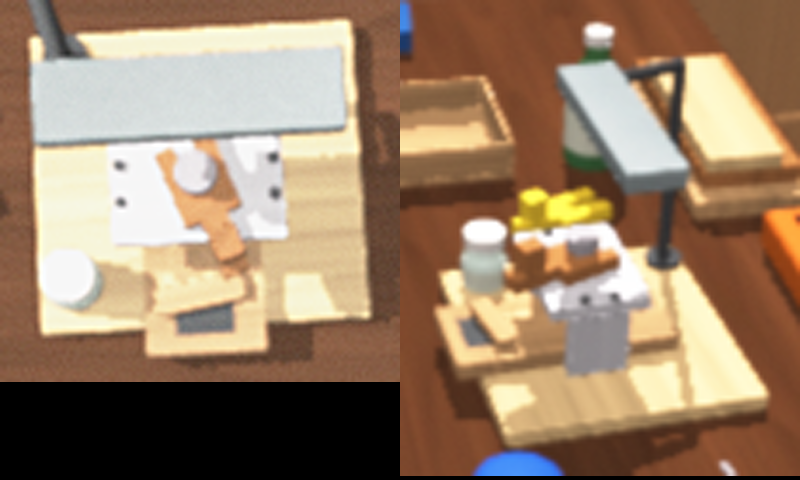

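The zoom shows the knob at crop (194,170), which is top pixel (246,154). The block's tail with its lug is at crop (228,245), pixel (255.5,175). The jar stands to the left and the offcut lies in front. Next I measure.

```bash
cat > h.py <<'E'
import numpy as np,cv2
from station import *
C={n:get_calibration(n) for n in("side","top")}
def ray(n,u,v):
    c=C[n]; R=c['R'];o=-R.T@c['t']; d=R.T@np.array([(u-c['cx'])/c['fx'],(v-c['cy'])/c['fy'],1]); return o,d
def onz(n,u,v,z):
    o,d=ray(n,u,v); return o+d*(z-o[2])/d[2]
def proj(n,X):
    c=C[n]; p=c['R']@np.array(X)+c['t']; return np.array([c['fx']*p[0]/p[2]+c['cx'],c['fy']*p[1]/p[2]+c['cy']])
def tri(pt,ps):
    A=[];b=[]
    for n,p in(("top",pt),("side",ps)):
        o,d=ray(n,*p);d=d/np.linalg.norm(d);P=np.eye(3)-np.outer(d,d);A.append(P);b.append(P@o)
    return np.linalg.lstsq(np.vstack(A),np.hstack(b),rcond=None)[0]
E
python3 - <<'E'
from h import *
t=cv2.imread("pics/top0.png");s=cv2.imread("pics/side0.png")
for n in C: print(n,-C[n]['R'].T@C[n]['t'])
# block mask
for n,im,(x0,y0,x1,y1) in(("top",t,(230,140,270,190)),("side",s,(260,160,300,190))):
    hsv=cv2.cvtColor(im,cv2.COLOR_BGR2HSV)
    m=cv2.inRange(hsv,(5,110,90),(16,255,255)); k=np.zeros_like(m);k[y0:y1,x0:x1]=m[y0:y1,x0:x1]
    for r in range(y0,y1): 
        c=np.flatnonzero(k[r]); 
        if len(c): print(n,r,''.join('#' if k[r,x] else '.' for x in range(x0,x1)))
# jig base
hsv=cv2.cvtColor(t,cv2.COLOR_BGR2HSV)
m=cv2.inRange(hsv,(14,40,120),(32,160,255))
for (x0,y0,x1,y1) in((190,105,305,215),(55,145,140,245)):
    k=np.zeros_like(m);k[y0:y1,x0:x1]=m[y0:y1,x0:x1]
    c=max(cv2.findContours(k,0,2)[0],key=cv2.contourArea);print(cv2.contourArea(c),cv2.minAreaRect(c),cv2.approxPolyDP(c,4,True).reshape(-1,2).tolist())
# knob
print(onz("top",245.8,153.9,.136), proj("side",onz("top",245.8,153.9,.136)))
E
```

```text
side [ 0.26144951 -1.33086481  0.9489091 ]
top [ 0.3803014  -0.08422203  1.27487902]
top 145 ...................##...................
top 146 .................####...................
top 147 ..................####..................
top 148 ....................##..................
top 149 .......###...........##.................
top 150 .....#####............#.................
top 151 ......####............##................
top 152 ......###..............#................
top 153 .......##..............#................
top 154 .......##..............##...............
top 155 ........#..............##...............
top 156 ........#..............##...............
top 157 ........##.............###..............
top 158 .........##...........####..............
top 159 .........##..........######.............
top 160 ..........###.......#######.............
top 161 ..........##################............
top 162 ...........#################............
top 163 ...........##################...........
top 164 ...........#################............
top 165 ............##############.
[... 2405 characters left out ...]
46.32666015625, 159.61041259765625), (95.04906463623047, 95.76777648925781), 86.56636810302734) [[289, 110], [211, 115], [221, 121], [215, 115], [288, 111], [290, 140], [271, 143], [282, 148], [271, 149], [273, 172], [261, 175], [259, 184], [250, 178], [259, 176], [255, 163], [242, 161], [240, 149], [235, 149], [242, 168], [252, 174], [216, 179], [219, 189], [206, 193], [222, 199], [203, 200], [200, 186], [202, 201], [231, 199], [232, 206], [266, 205], [267, 197], [296, 196]]
4845.0 ((95.06625366210938, 196.14523315429688), (63.316768646240234, 81.94775390625), 2.0454084873199463) [[127, 157], [66, 157], [63, 236], [125, 235]]
[ 0.60688069 -0.0524497   0.136     ] [281.44912777 171.2531259 ]
```

```bash
python3 - <<'E'
import cv2,numpy as np
t=cv2.imread("pics/top0.png");s=cv2.imread("pics/side0.png")
a=cv2.resize(t[130:200,215:285],(480,480),interpolation=cv2.INTER_CUBIC)
b=cv2.resize(s[155:205,245:305],(320,267),interpolation=cv2.INTER_CUBIC)
c=cv2.resize(t[150:248,55:140],(320,int(320*98/85)))[:330]
o=np.zeros((600,800,3),np.uint8);o[:480,:480]=a;o[:267,480:]=b;o[268:598,480:]=c
cv2.imwrite("pics/z2.png",o)
E
```

```text
(no output)
```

View pics/z2.png

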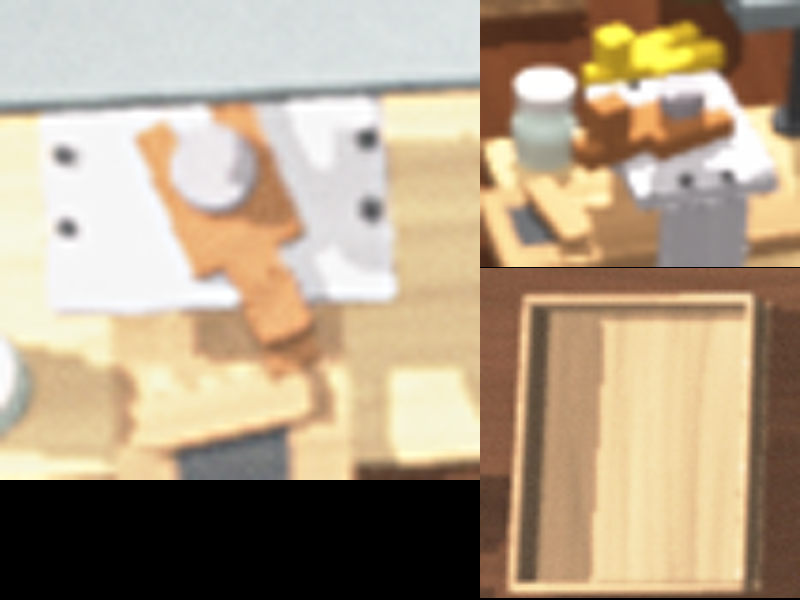

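The knob disc's centre is at (246.1,154.3). The lug top's front edge midpoint is at (256.7,178.1) and its centre at about (255,173.8). The plate's front edge runs from (222.6,175.5) to (272.6,173.3). The tray interior is clear.

```bash
cat >> h.py <<'E'
from scipy.spatial.transform import Rotation as Ro
def T(x,y): return 215+x/6.857,130+y/6.857
E
python3 - <<'E'
from h import *
kn=onz("top",*T(213,167),.136);lg=onz("top",*T(274,300),.146)
print("knob",kn,"lug",lg,"dist (62.5)",np.linalg.norm((kn-lg)[:2]))
print("side proj knob,lug",proj("side",kn),proj("side",lg))
d=kn-lg;print("block yaw from pts",np.degrees(np.arctan2(d[1],d[0])))
for p,q in(((302,232),(255,105)),((197,275),(137,135))):
    P=onz("top",*T(*p),.116);Q=onz("top",*T(*q),.116);d=Q-P;print("edge yaw",np.degrees(np.arctan2(d[1],d[0])),P,Q)
P=onz("top",*T(52,312),.1);Q=onz("top",*T(395,297),.1);d=P-Q;print("plate",P,Q,np.linalg.norm(d),"jig yaw",np.degrees(np.arctan2(-d[0],d[1])))
print("web far corners",onz("top",*T(197,275),.116),onz("top",*T(302,232),.116))
Z=lambda x,y:(55+(x-480)/(320/85),150+(y-268)/(320/85))
# tray rim outer corners z .045
for p in((522,295),(755,295),(763,588),(510,590)):
    print("tray",onz("top",*Z(*p),.045))
print("plate rear-lamp", onz("top",*T(0,107),.238),onz("top",*T(480,87),.238))
# lug tip edges at .146
for p in((260,345),(312,315)): print(onz("top",*T(*p),.146))
E
```

```text
knob [ 0.60563    -0.05317828  0.136     ] lug [ 0.55104063 -0.07783727  0.146     ] dist (62.5) 0.05990046073077504
side proj knob,lug [281.16415642 171.38412365] [268.10434956 173.83520136]
block yaw from pts 24.309541539036616
edge yaw 20.45678091502617 [ 0.58328991 -0.08868884  0.116     ] [ 0.63519189 -0.0693281   0.116     ]
edge yaw 23.581918170695076 [ 0.56548196 -0.04669658  0.116     ] [ 0.62249644 -0.02180899  0.116     ]
plate [0.55238327 0.01253854 0.1       ] [ 0.55960454 -0.12670901  0.1       ] 0.1394346678830535 jig yaw 2.9686548113697717
web far corners [ 0.56548196 -0.04669658  0.116     ] [ 0.58328991 -0.08868884  0.116     ]
tray [0.61131735 0.47760374 0.045     ]
tray [0.61266833 0.29556945 0.045     ]
tray [0.38603536 0.27903471 0.045     ]
tray [0.38290966 0.47204843 0.045     ]
plate rear-lamp [0.60694977 0.0213303  0.238     ] [ 0.61558999 -0.15222042  0.238     ]
[ 0.5332769  -0.07253137  0.146     ]
[ 0.54523902 -0.0927057   0.146     ]
```

```bash
cat >> h.py <<'E'
def plan(x,y,z,yaw=None):
    o=get_obs();R=Ro.from_rotvec(o['tool_rot']).as_matrix()
    cy=np.degrees(np.arctan2(R[1,0],R[0,0])); d=R.T@(np.array([x,y,z])-o['tool_pos'])*1000
    print("t",o['t'],"pos",o['tool_pos'].round(4),"yaw",cy.round(2),"zaxis",R[:,2].round(3),"open",round(o['opening'],4),"F",o['contact_force'].round(1),"grip",o['grip_force'])
    print("delta mm",d.round(1),"spin",None if yaw is None else round(cy-yaw,2))
E
python3 - <<'E'
from h import *
plan(.546,-.0796,.26,23)
for z in(.2,.25,.3,.35,.4): print(z,proj("side",(.28,-.559,z)),proj("top",(.28,-.559,z)))
E
```

```text
t 0.1 pos [ 0.2794 -0.5584  0.1976] yaw 26.57 zaxis [-0.001  0.002 -1.   ] open 0.0856 F [-0.2 -0.2  0.2] grip 0.0
delta mm [ 452.7 -309.1  -61.7] spin 3.57
0.2 [201.85573449 266.20513608] [449.27560979 280.76503053]
0.25 [200.69555649 251.15779848] [458.80934661 282.87949787]
0.3 [199.47031179 235.26655545] [469.33703236 285.21441105]
0.35 [198.17436874 218.45836517] [481.02265295 287.80614014]
0.4 [196.80142646 200.65150619] [494.06836703 290.6995215 ]
```

Call:
{"method": "servo_tool", "body": {
  "increments": [
    [1,0,0,-40,3.6],
    [0.6,20,-16,-22,0],
    [0.6,46,-36,0,0],
    [0.6,46,-36,0,0],
    [0.6,46,-36,0,0],
    [0.6,46,-36,0,0],
    [0.6,46,-36,0,0],
    [0.6,46,-36,0,0],
    [0.6,46,-36,0,0],
    [0.6,46,-36,0,0],
    [0.6,40,-30,0,0],
    [0.6,0,0,0,0]
  ],
  "force": 50
}}

```text
t: 1.6
tool_pos: [0.5439, -0.0815, 0.2599]
tool_rot: [-3.076, -0.633, 0.002]
contact_force: [0.6, -0.6, -0.0]
opening: 0.0513
grip_force: 0.0
```

```bash
python3 - <<'E'
from h import *
plan(.546,-.0796,.15,23)
im=get_image("top")[:,:,::-1];s=get_image("side")[:,:,::-1]
cv2.imwrite("pics/a.png",np.hstack([cv2.resize(im[90:230,180:320],(400,400)),cv2.resize(s[80:240,200:360],(400,400))]))
E
```

```text
t 1.6 pos [ 0.5439 -0.0815  0.2599] yaw 23.26 zaxis [-0.001  0.001 -1.   ] open 0.0513 F [ 0.6 -0.6 -0. ] grip 0.0
delta mm [  2.8  -0.8 109.9] spin 0.26
```

View pics/a.png

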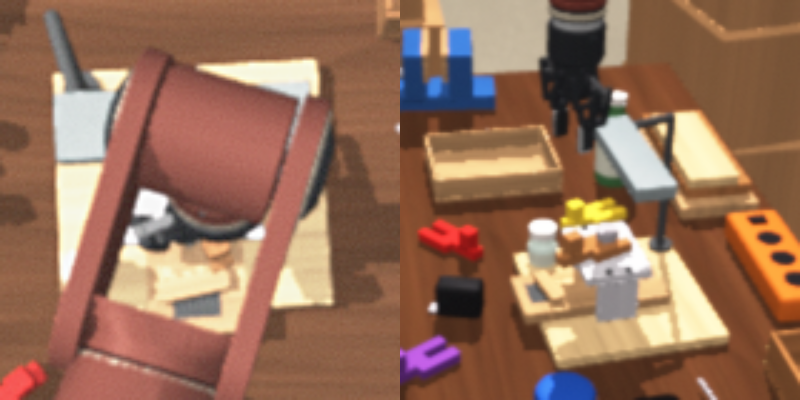

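The gripper is over the lug (side crop (575,140)) and clear of the lamp. Descending in steps.

Call:
{"method": "servo_tool", "body": {
  "increments": [
    [0.6,2,-1,30,0.3],
    [0.6,0,0,30,0],
    [0.6,0,0,25,0],
    [0.6,0,0,15,0],
    [0.6,0,0,0,0]
  ]
}}

```text
t: 2.33
tool_pos: [0.5437, -0.0833, 0.1595]
tool_rot: [-3.08, -0.615, 0.004]
contact_force: [0.3, 0.4, -0.1]
opening: 0.0507
grip_force: 0.0
```

Call:
{"method": "servo_tool", "body": {
  "increments": [
    [0.6,0,0,15,0],
    [0.6,0,0,15,0],
    [0.6,0,0,14,0],
    [0.6,0,0,0,0]
  ]
}}

```text
t: 2.82
tool_pos: [0.5435, -0.0823, 0.1146]
tool_rot: [-3.079, -0.617, 0.005]
contact_force: [0.1, -0.7, -0.8]
opening: 0.0516
grip_force: 0.0
```

```bash
python3 - <<'E'
from h import *
plan(.546,-.0796,.115,23)
s=get_image("side")[:,:,::-1]
cv2.imwrite("pics/b.png",cv2.resize(s[120:220,230:330],(600,600),interpolation=cv2.INTER_CUBIC))
E
```

```text
t 2.825 pos [ 0.5435 -0.0823  0.1146] yaw 22.68 zaxis [-0.003  0.001 -1.   ] open 0.0516 F [ 0.1 -0.7 -0.8] grip 0.0
delta mm [ 3.4 -1.5 -0.4] spin -0.32
```

View pics/b.png

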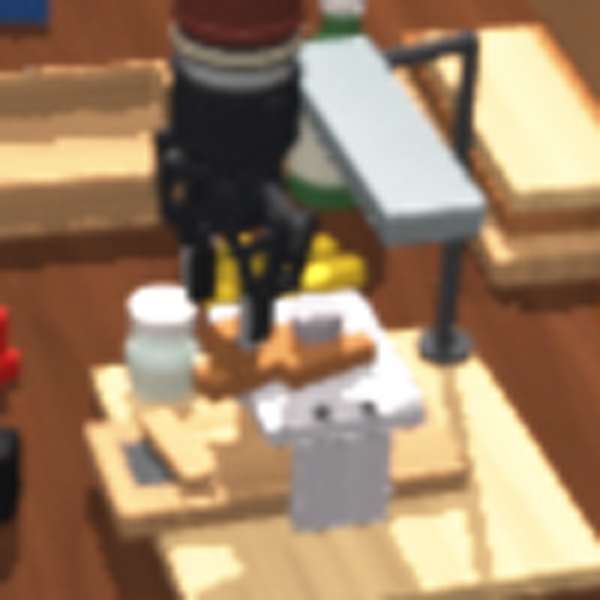

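The fingers straddle the lug: the near tip is at crop (257,335) and the lug at (235,340). Closing.

Call:
{"method": "servo_tool", "body": {
  "increments": [
    [0.5,2,-1.5,0,0],
    [0.2,0,0,0,0],
    [0,0,0,0,0],
    [0,0,0,0,0],
    [0,0,0,0,0],
    [0,0,0,0,0]
  ]
}}

```text
t: 3.62
tool_pos: [0.546, -0.0806, 0.1167]
tool_rot: [-3.08, -0.617, 0.0]
contact_force: [0.3, -0.6, -0.7]
opening: -0.0002
grip_force: 0.0
```

```bash
python3 - <<'E'
from h import *
plan(.546,-.0796,.115,23)
s=get_image("side")[:,:,::-1]; t=get_image("top")[:,:,::-1]
cv2.imwrite("pics/c.png",np.hstack([cv2.resize(s[140:200,240:300],(480,480),interpolation=cv2.INTER_CUBIC),cv2.resize(t[140:200,230:270],(320,480),interpolation=cv2.INTER_CUBIC)]))
o=get_obs()['tool_pos'];print(proj("side",o),proj("side",o+[0,0,.02]),proj("side",o+[0,0,.06]))
E
```

```text
t 3.625 pos [ 0.546  -0.0806  0.1167] yaw 22.67 zaxis [-0.  0. -1.] open -0.0002 F [ 0.3 -0.6 -0.7] grip 0.0
delta mm [ 0.4 -0.9  1.7] spin -0.33
[266.64750687 181.19870736] [266.81050286 176.53648378] [267.14376296 167.00414465]
```

View pics/c.png

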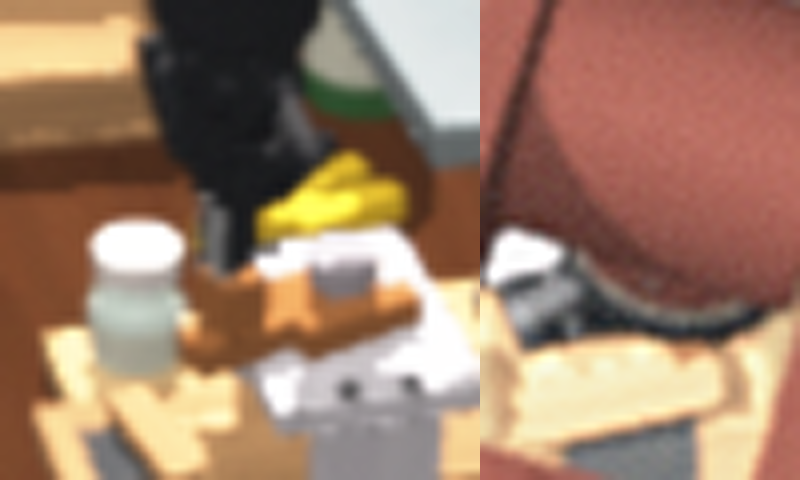

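```bash
python3 - <<'E'
from h import *
t=cv2.imread("pics/top0.png");s=cv2.imread("pics/side0.png")
for n,im,b in(("top",t,(430,255,512,310)),("side",s,(180,185,230,272))):
    g=im.max(axis=2)
    print(n)
    for r in range(b[1],b[3],2): print(r,''.join('#' if v<60 else '+' if v<90 else '.' for v in g[r,b[0]:b[2]]))
print("knob tri",tri((246.06,154.35),(283.4,173.4)))
for X in((.546,-.0806,.2),(.506,-.098,.19),(.506,-.098,.25),(.522,-.023,.18)):print(X,proj("top",X))
E
```

```text
top
255 ..................................................................................
257 ..................................................................................
259 ..................................................................................
261 ..................................................................................
263 ............................................................................++####
265 .........................................................................+########
267 .............................................................++####++++#######+##+
269 ............................................................+###++++#######++##+++
271 ..........................................+++....++#########+++.....++###+++#+++++
273 ...........................................############++++.+.+...................
275 ..........................................+#######++++.......+....................
277 ........................................+###++++++...+...++..+..+.+++++++++++++...
279 .......................................+++++++..
[... 3311 characters left out ...]
+............
257 ..............................+#####+.............
259 ..............................+######.............
261 ..............................+######.............
263 ..............................+###+...............
265 ..................................................
267 ..................................................
269 ..................................................
271 ..................................................
knob tri [ 0.61105298 -0.05339202  0.12620416]
(0.546, -0.0806, 0.2) [255.93335127 172.54503905]
(0.506, -0.098, 0.19) [262.61280595 188.63821841]
(0.506, -0.098, 0.25) [262.94496037 185.78762542]
(0.522, -0.023, 0.18) [233.62983464 182.71904388]
```

```bash
python3 - <<'E'
from h import *
print("initial; obs near tip (213,263.5), far (192,243.5)")
for sg in(1,-1):
  for z in(.198,.211,.225,.24): print(sg,z,proj("side",(.2794+sg*.0224,-.5584-sg*.0447,z)).round(1))
print("open52; obs near (272.8,175.8), far (263.3,170)")
for sg in(1,-1):
  for z in(.117,.121,.135,.15): print(sg,z,proj("side",(.5435+sg*.33*.0386,-.0823-sg*.033*.92,z)).round(1), proj("side",(.5435+sg*.0127,-.0823-sg*.0304,z)).round(1))
# closed tip
for z in(.117,.13,.147): print("closed obs (268.1,173.5)",z,proj("side",(.546,-.0806,z)).round(1))
E
```

```text
initial; obs near tip (213,263.5), far (192,243.5)
1 0.198 [212.5 278.6]
1 0.211 [212.2 274.7]
1 0.225 [212.  270.5]
1 0.24 [211.7 265.9]
-1 0.198 [191.5 255.5]
-1 0.211 [191.1 251.7]
-1 0.225 [190.7 247.5]
-1 0.24 [190.3 243. ]
open52; obs near (272.8,175.8), far (263.3,170)
1 0.117 [271.3 185.7] [271.3 185.7]
1 0.121 [271.3 184.8] [271.3 184.8]
1 0.135 [271.5 181.5] [271.5 181.5]
1 0.15 [271.6 177.9] [271.6 177.9]
-1 0.117 [261.  177.3] [261.  177.3]
-1 0.121 [261.  176.4] [261.  176.4]
-1 0.135 [261.1 173.1] [261.1 173.1]
-1 0.15 [261.2 169.6] [261.2 169.6]
closed obs (268.1,173.5) 0.117 [266.7 181.1]
closed obs (268.1,173.5) 0.13 [266.8 178.1]
closed obs (268.1,173.5) 0.147 [266.9 174.1]
```

The tips appear about 30 mm higher than tool_pos says, in both the initial and the present pictures, and the jaws closed above the lug. I'll reopen and descend further in small steps, watching the force.

Call:
{"method": "servo_tool", "body": {
  "increments": [
    [0.6,0,0,-5,0],
    [0.6,0,0,0,0],
    [0.6,0,0,0,0],
    [0.6,0,0,8,0],
    [0.6,0,0,6,0],
    [0.6,0,0,0,0]
  ]
}}

```text
t: 4.47
tool_pos: [0.5452, -0.0803, 0.1064]
tool_rot: [-3.079, -0.617, 0.003]
contact_force: [-0.4, 0.2, 1.0]
opening: 0.0514
grip_force: 0.0
```

Call:
{"method": "servo_tool", "body": {
  "increments": [
    [0.6,0,0,7,0],
    [0.6,0,0,0,0]
  ]
}}

```text
t: 4.72
tool_pos: [0.5455, -0.0804, 0.0999]
tool_rot: [-3.08, -0.617, 0.002]
contact_force: [-0.6, 0.0, 0.3]
opening: 0.0516
grip_force: 0.0
```

Call:
{"method": "servo_tool", "body": {
  "increments": [
    [0.6,0,0,7,0],
    [0.6,0,0,0,0]
  ]
}}

```text
t: 4.97
tool_pos: [0.5455, -0.0804, 0.0929]
tool_rot: [-3.08, -0.617, 0.002]
contact_force: [-0.8, 0.5, -0.2]
opening: 0.0513
grip_force: 0.0
```

Call:
{"method": "servo_tool", "body": {
  "increments": [
    [0.6,1,0,5,0],
    [0.3,0,0,0,0],
    [0,0,0,0,0],
    [0,0,0,0,0],
    [0,0,0,0,0]
  ]
}}

```text
t: 5.6
tool_pos: [0.547, -0.0802, 0.0888]
tool_rot: [3.08, 0.618, 0.0]
contact_force: [-0.3, 0.5, -0.0]
opening: 0.021
grip_force: 49.6
```

The lug is gripped (21 mm opening), so the z offset is confirmed. Drawing the block out along tool −x.

Call:
{"method": "servo_tool", "body": {
  "increments": [
    [0,-3,0,0,0],
    [0,-7,0,0,0],
    [0,-10,0,0,0],
    [0,0,0,0,0]
  ]
}}

```text
t: 6.1
tool_pos: [0.5278, -0.0882, 0.0888]
tool_rot: [3.08, 0.616, -0.0]
contact_force: [-0.1, 0.6, 0.2]
opening: 0.0211
grip_force: 49.7
```

Call:
{"method": "servo_tool", "body": {
  "increments": [
    [0,-12,0,0,0],
    [0,-12,0,0,0],
    [0,-12,0,0,0],
    [0,-12,0,0,0],
    [0,-6,0,0,0],
    [0,0,0,0,0]
  ]
}}

```text
t: 6.85
tool_pos: [0.4782, -0.1089, 0.0887]
tool_rot: [3.08, 0.617, -0.0]
contact_force: [-0.4, -0.4, -1.2]
opening: 0.0212
grip_force: 49.6
```

Call:
{"method": "servo_tool", "body": {
  "increments": [
    [0,-6,0,-10,0],
    [0,-6,0,-30,0],
    [0,0,0,-40,0],
    [0,0,0,-40,0],
    [0,0,0,0,0]
  ]
}}

```text
t: 7.48
tool_pos: [0.4699, -0.1142, 0.2138]
tool_rot: [3.075, 0.617, 0.011]
contact_force: [0.3, -0.4, -0.5]
opening: 0.0212
grip_force: 49.7
```

```bash
python3 - <<'E'
from h import *
plan(.46,.375,.20,23)
s=get_image("side")[:,:,::-1]
cv2.imwrite("pics/d.png",cv2.resize(s[80:220,180:340],(800,600)))
E
```

```text
t 7.475 pos [ 0.4699 -0.1142  0.2138] yaw 22.69 zaxis [ 0.008 -0.003 -1.   ] open 0.0212 F [ 0.3 -0.4 -0.5] grip 49.670820236206055
delta mm [ 179.5 -455.2   12.1] spin -0.31
```

View pics/d.png

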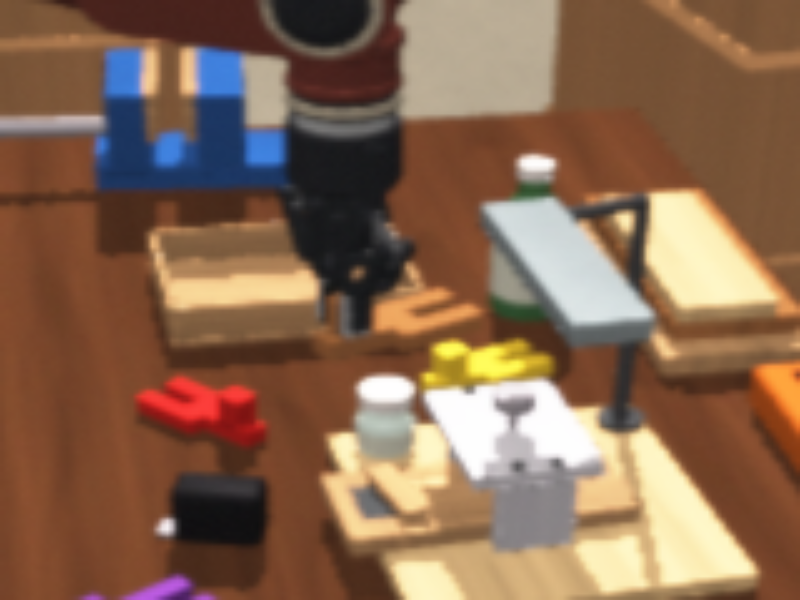

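The block is held level at crop (400,320) and clear of the bare knob at (515,403). Carrying it to the tray.

Call:
{"method": "servo_tool", "body": {
  "increments": [
    [0,6,-15,0,0],
    [0,15,-36,0,0],
    [0,18,-45,0,0],
    [0,18,-45,0,0],
    [0,18,-45,0,0],
    [0,18,-45,0,0],
    [0,18,-45,0,0],
    [0,18,-45,0,0],
    [0,18,-45,0,0],
    [0,18,-45,0,0],
    [0,15,-40,0,0],
    [0,0,0,0,0]
  ]
}}

```text
t: 9.02
tool_pos: [0.4573, 0.3745, 0.2061]
tool_rot: [3.078, 0.624, -0.007]
contact_force: [0.1, 0.5, -1.3]
opening: 0.0212
grip_force: 49.7
```

```bash
python3 - <<'E'
from h import *
plan(.462,.372,.10,23)
E
```

```text
t 9.025 pos [0.4573 0.3745 0.2061] yaw 22.92 zaxis [-0.004 -0.002 -1.   ] open 0.0212 F [ 0.1  0.5 -1.3] grip 49.671873450279236
delta mm [  3.8   4.1 106.1] spin -0.08
```

Call:
{"method": "servo_tool", "body": {
  "increments": [
    [0,3,3,25,0],
    [0,0,0,35,0],
    [0,0,0,35,0],
    [0,0,0,30,0],
    [0,0,0,20,0],
    [0,0,0,0,0],
    [0,0,0,0,0]
  ]
}}

```text
t: 9.9
tool_pos: [0.4645, 0.371, 0.065]
tool_rot: [-3.08, -0.617, -0.003]
contact_force: [1.1, -0.7, -0.5]
opening: 0.0212
grip_force: 49.6
```

```bash
python3 - <<'E'
from h import *
plan(.462,.372,-.004,23)
s=get_image("side")[:,:,::-1];t=get_image("top")[:,:,::-1]
cv2.imwrite("pics/e.png",np.hstack([cv2.resize(s[100:180,195:275],(400,400)),cv2.resize(t[140:260,40:160],(400,400))]))
E
```

```text
t 9.9 pos [0.4645 0.371  0.065 ] yaw 22.67 zaxis [ 0.002  0.001 -1.   ] open 0.0212 F [ 1.1 -0.7 -0.5] grip 49.612271189689636
delta mm [-2.  -1.9 69. ] spin -0.33
```

View pics/e.png

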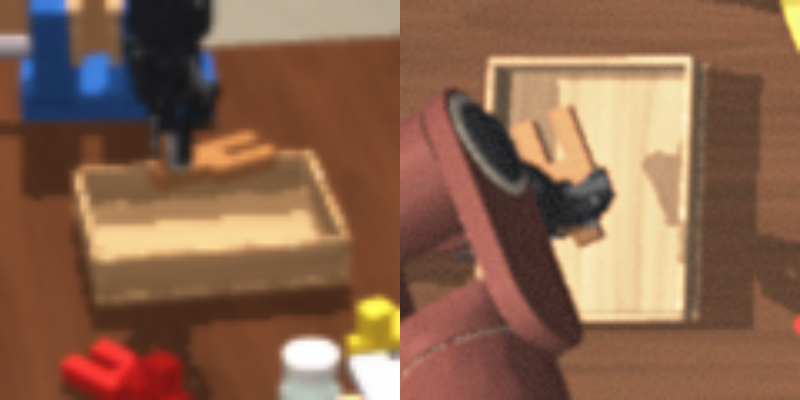

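The block is over the tray interior: top crop (560,170) against the tray centre at (590,190). Lowering it gently.

Call:
{"method": "servo_tool", "body": {
  "increments": [
    [0,0,0,15,0],
    [0,0,0,18,0],
    [0,0,0,14,0],
    [0,0,0,10,0],
    [0,0,0,6,0],
    [0,0,0,0,0],
    [0,0,0,0,0]
  ]
}}

```text
t: 10.88
tool_pos: [0.4642, 0.3709, 0.0013]
tool_rot: [-3.08, -0.618, -0.002]
contact_force: [0.6, -0.1, -0.9]
opening: 0.0211
grip_force: 49.6
```

Call:
{"method": "servo_tool", "body": {
  "increments": [
    [0,0,0,2,0],
    [0,0,0,2,0],
    [0,0,0,1,0],
    [0,0,0,0,0]
  ]
}}

```text
t: 11.38
tool_pos: [0.4636, 0.3706, -0.0045]
tool_rot: [3.08, 0.618, -0.0]
contact_force: [0.0, -0.1, -1.7]
opening: 0.0212
grip_force: 49.6
```

Call:
{"method": "servo_tool", "body": {
  "increments": [
    [0,0,0,1,0],
    [0,0,0,0,0],
    [0.3,0,0,0,0],
    [0.4,0,0,0,0],
    [0.55,0,0,0,0],
    [0.55,0,0,0,0],
    [0.55,0,0,0,0]
  ]
}}

```text
t: 12.25
tool_pos: [0.4637, 0.3706, -0.0053]
tool_rot: [-3.08, -0.617, -0.0]
contact_force: [-0.1, 0.2, -0.5]
opening: 0.0469
grip_force: 0.0
```

Call:
{"method": "servo_tool", "body": {
  "increments": [
    [0.55,0,0,-15,0],
    [0.55,0,0,-25,0],
    [0.55,0,0,-50,0],
    [0.6,0,0,-60,0],
    [0.8,0,0,-60,0],
    [1,0,0,-30,0],
    [1,0,0,0,0]
  ]
}}

```text
t: 13.12
tool_pos: [0.4654, 0.3717, 0.2402]
tool_rot: [-3.077, -0.617, -0.013]
contact_force: [0.4, 0.4, -0.4]
opening: 0.0857
grip_force: 0.0
```

Released and clear. Next I spin so the jaws line up with the jig's x axis: the front open finger can reach under the lamp and press while the gripper body stays outside.

Call:
{"method": "servo_tool", "body": {
  "increments": [
    [1,0,0,0,-10],
    [1,0,0,0,-10],
    [1,0,0,0,-10],
    [1,0,0,0,-10],
    [1,0,0,0,-10],
    [1,0,0,0,-10],
    [1,0,0,0,-10],
    [1,0,0,0,0]
  ]
}}

```text
t: 14.12
tool_pos: [0.463, 0.3701, 0.233]
tool_rot: [-2.171, -2.27, 0.004]
contact_force: [-0.1, -1.0, -0.4]
opening: 0.0855
grip_force: 0.0
```

```bash
python3 - <<'E'
from h import *
plan(.521,-.058,.24,93); print(get_obs()['q'].round(2))
t=get_image("top")[:,:,::-1]; cv2.imwrite("pics/f.png",t)
b=t[150:245,55:140]; m=cv2.inRange(cv2.cvtColor(b,cv2.COLOR_BGR2HSV),(5,110,90),(16,255,255))
for r in range(0,95,2): print(''.join('#' if v else '.' for v in m[r]))
E
```

```text
t 14.125 pos [0.463  0.3701 0.233 ] yaw 92.55 zaxis [-0.002 -0.001 -1.   ] open 0.0855 F [-0.1 -1.  -0.4] grip 0.0
delta mm [-430.3   38.9   -6.5] spin -0.45
[ 0.55 -0.04  1.65  0.    1.54  0.5 ]
#####################################################################################
#####################################################################################
#####################################################################################
###########################################################.............#############
############..............................................................###########
############.................................................................########
###########...................................................................#######
###########..................................................................######.#
....#######...................................................................#######
......#####..................................................................#.######
.....######.................................
[... 2523 characters left out ...]
..##########
............................................................................#########
............................................................................#####.###
...........................................................................##########
...............................##..#....#.#.#.......#..........#......#.#.###########
...........######################################################################.###
............#########################################################################
............#########################################################################
............#########################################################################
```

The mask shows the block lying well inside the tray. Moving to the jig.

Call:
{"method": "servo_tool", "body": {
  "increments": [
    [1,-20,2,-7,-0.4],
    [1,-40,4,0,0],
    [1,-42,4,0,0],
    [1,-42,4,0,0],
    [1,-42,4,0,0],
    [1,-42,4,0,0],
    [1,-42,4,0,0],
    [1,-42,4,0,0],
    [1,-42,4,0,0],
    [1,-42,4,0,0],
    [1,-34,3,0,0],
    [1,0,0,0,0]
  ]
}}

```text
t: 15.68
tool_pos: [0.5273, -0.0583, 0.241]
tool_rot: [-2.167, -2.273, 0.001]
contact_force: [0.2, 0.3, -1.3]
opening: 0.0849
grip_force: 0.0
```

```bash
python3 - <<'E'
from h import *
plan(.521,-.058,.105,93)
E
```

```text
t 15.675 pos [ 0.5273 -0.0583  0.241 ] yaw 92.75 zaxis [-0.001  0.    -1.   ] open 0.0849 F [ 0.2  0.3 -1.3] grip 0.0
delta mm [  0.6  -6.1 136. ] spin -0.25
```

Call:
{"method": "servo_tool", "body": {
  "increments": [
    [1,0,-6,20,0],
    [1,0,0,35,0],
    [1,0,0,35,0],
    [1,0,0,30,0],
    [1,0,0,16,0],
    [1,0,0,0,0],
    [1,0,0,0,0]
  ]
}}

```text
t: 16.55
tool_pos: [0.5226, -0.0569, 0.1072]
tool_rot: [2.16, 2.279, 0.002]
contact_force: [-0.3, 1.1, 0.2]
opening: 0.0856
grip_force: 0.0
```

```bash
python3 - <<'E'
from h import *
plan(.549,-.0565,.105,93)
s=get_image("side")[:,:,::-1]
cv2.imwrite("pics/g.png",cv2.resize(s[110:210,230:330],(600,600),interpolation=cv2.INTER_CUBIC))
E
```

```text
t 16.55 pos [ 0.5226 -0.0569  0.1072] yaw 93.07 zaxis [ 0.002 -0.    -1.   ] open 0.0856 F [-0.3  1.1  0.2] grip 0.0
delta mm [-1.  26.4  2.3] spin 0.07
```

View pics/g.png

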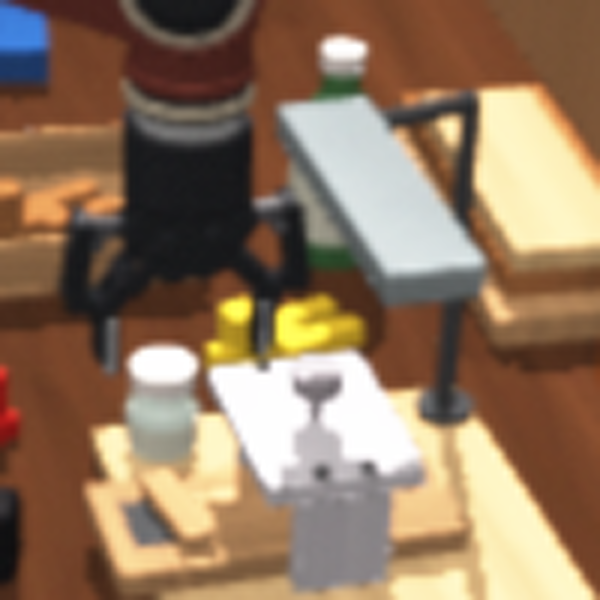

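The front finger tip is at crop (264,365) and the knob top at (317,372). The front linkage stands out further, to crop x≈305 over rows 195–290. Checking its clearance to the lamp.

```bash
python3 - <<'E'
from h import *
def ony(u,v,y):
    o,d=ray("side",u,v); return (o+d*(y-o[1])/d[1]).round(4)
f=lambda x,y:(230+x/6,110+y/6)
for n,p in dict(fronttip=(264,366),reartip=(108,370),knuckle_top=(303,200),kn_mid=(306,230),kn_bot=(300,290),bar_top=(280,195),rear_top=(75,210),rear_mid=(63,250),knobtop=(317,372),knob_left=(293,376),bodyR=(250,180),lampfront=(388,302),kn_inner=(270,215)).items():
    print(n,ony(*f(*p),-.0545 if n!="lampfront" else -.165))
E
```

```text
fronttip [ 0.5781 -0.0545  0.1411]
reartip [ 0.4818 -0.0545  0.1476]
knuckle_top [ 0.5971 -0.0545  0.2534]
kn_mid [ 0.5999 -0.0545  0.2333]
kn_bot [ 0.5982 -0.0545  0.1926]
bar_top [ 0.5831 -0.0545  0.2578]
rear_top [ 0.462  -0.0545  0.2577]
rear_mid [ 0.4549 -0.0545  0.2321]
knobtop [ 0.6118 -0.0545  0.1336]
knob_left [ 0.5967 -0.0545  0.1321]
bodyR [ 0.5647 -0.0545  0.2691]
lampfront [ 0.6197 -0.165   0.246 ]
kn_inner [ 0.5776 -0.0545  0.2451]
```

Fully vertical, the linkage would come too close to the lamp before the tip overlaps the knob. The gripper needs to lean back, but the rows have no tilt term. The rows are re-based on the pose actually reached, so reaching past the workspace edge may tip the tool outwards. I'll test this high up in free space.

Call:
{"method": "servo_tool", "body": {
  "increments": [
    [1,0,-15,-10,0],
    [1,0,0,-50,0],
    [1,0,0,-60,0],
    [1,0,0,-60,0],
    [1,0,0,-60,0],
    [1,0,20,-20,0],
    [1,0,50,0,0],
    [1,0,60,0,0],
    [1,0,60,0,0],
    [1,0,60,0,0],
    [1,0,60,0,0],
    [1,0,60,0,0]
  ]
}}

```text
t: 18.1
tool_pos: [0.8778, -0.0377, 0.3679]
tool_rot: [2.16, 2.278, 0.003]
contact_force: [1.5, 0.1, 1.5]
opening: 0.0853
grip_force: 0.0
```

Call:
{"method": "servo_tool", "body": {
  "increments": [
    [1,0,50,0,0],
    [1,0,50,0,0],
    [1,0,40,0,0],
    [1,0,30,0,0]
  ]
}}

```text
t: 18.6
tool_pos: [0.9727, -0.0271, 0.3388]
tool_rot: [2.132, 2.249, 0.057]
contact_force: [0.1, 0.3, 5.6]
opening: 0.0855
grip_force: 0.0
```

```bash
python3 - <<'E'
from h import *
plan(.9,-.05,.35,93);print(get_obs()['q'].round(3))
E
```

```text
t 18.6 pos [ 0.9727 -0.0271  0.3388] yaw 93.06 zaxis [ 0.056 -0.002 -0.998] open 0.0855 F [0.1 0.3 5.6] grip 0.0
delta mm [-19.  -73.1 -15.2] spin 0.06
[-0.106  1.038  0.055  0.004  1.993 -0.157]
```

Call:
{"method": "servo_tool", "body": {
  "increments": [
    [1,0,-20,0,0],
    [1,0,-40,0,0],
    [1,0,0,0,0],
    [1,0,0,0,0]
  ]
}}

```text
t: 19.1
tool_pos: [0.9138, -0.0307, 0.3448]
tool_rot: [2.126, 2.243, 0.067]
contact_force: [0.4, 0.5, 1.2]
opening: 0.0852
grip_force: 0.0
```

```bash
python3 - <<'E'
from h import *
plan(.9,-.05,.35,93);print(get_obs()['q'].round(3))
E
```

```text
t 19.1 pos [ 0.9138 -0.0307  0.3448] yaw 93.06 zaxis [ 0.067 -0.003 -0.998] open 0.0852 F [0.4 0.5 1.2] grip 0.0
delta mm [-18.6 -14.4  -6.1] spin 0.06
[-0.116  0.719  0.538  0.005  1.818 -0.169]
```

The tilt persists (now 3.8°), so reaching at the edge ratchets it. Continuing with more of the same, in free space.

Call:
{"method": "servo_tool", "body": {
  "increments": [
    [1,0,50,0,0],
    [1,0,50,0,0],
    [1,0,50,0,0],
    [1,0,50,0,0],
    [1,0,50,0,0],
    [1,0,50,0,0]
  ]
}}

```text
t: 19.85
tool_pos: [1.0332, -0.0121, 0.2924]
tool_rot: [2.063, 2.177, 0.186]
contact_force: [-0.0, -0.4, -1.0]
opening: 0.0855
grip_force: 0.0
```

```bash
python3 - <<'E'
from h import *
plan(.9,-.05,.35,93);print(get_obs()['q'].round(3))
E
```

```text
t 19.85 pos [ 1.0332 -0.0121  0.2924] yaw 93.01 zaxis [ 0.183 -0.004 -0.983] open 0.0855 F [-0.  -0.4 -1. ] grip 0.0
delta mm [ -31.6 -122.3  -80.8] spin 0.01
[-0.087  1.091  0.055  0.013  1.812 -0.137]
```

Call:
{"method": "servo_tool", "body": {
  "increments": [
    [1,0,60,-15,0],
    [1,0,60,-15,0],
    [1,0,60,-15,0],
    [1,0,60,-15,0],
    [1,0,60,-15,0],
    [1,0,60,-15,0],
    [1,0,60,-15,0],
    [1,0,60,-15,0]
  ]
}}

```text
t: 20.85
tool_pos: [1.0867, 0.0131, 0.405]
tool_rot: [1.892, 1.998, 0.463]
contact_force: [-0.6, 0.8, 0.2]
opening: 0.0855
grip_force: 0.0
```

```bash
python3 - <<'E'
from h import *
plan(.9,-.05,.35,93);print(get_obs()['q'].round(3))
E
```

```text
t 20.85 pos [1.0867 0.0131 0.405 ] yaw 92.73 zaxis [ 0.465 -0.003 -0.885] open 0.0855 F [-0.6  0.8  0.2] grip 0.0
delta mm [ -52.6 -194.   -37.9] spin -0.27
[-0.064  1.005  0.055  0.027  1.599 -0.111]
```

Call:
{"method": "servo_tool", "body": {
  "increments": [
    [1,0,60,-15,0],
    [1,0,60,-15,0],
    [1,0,60,-15,0],
    [1,0,60,-15,0],
    [0.5,0,-20,0,0]
  ]
}}

```text
t: 21.48
tool_pos: [1.0779, 0.0217, 0.4843]
tool_rot: [1.798, 1.901, 0.591]
contact_force: [0.1, -1.7, 0.5]
opening: 0.0696
grip_force: 0.0
```

```bash
python3 - <<'E'
from h import *
plan(.9,-.05,.35,93);print(get_obs()['q'].round(3))
E
```

```text
t 21.475 pos [1.0779 0.0217 0.4843] yaw 92.56 zaxis [ 0.594 -0.001 -0.804] open 0.0696 F [ 0.1 -1.7  0.5] grip 0.0
delta mm [ -59.2 -226.6    2.4] spin -0.44
[-0.059  0.799  0.286  0.035  1.421 -0.108]
```

The lean is now 36°. Next: close the jaws, turn 90° so the fingers lie side by side, and back off.

Call:
{"method": "servo_tool", "body": {
  "increments": [
    [0,0,0,-10,10],
    [0,0,0,-15,10],
    [0,0,0,-15,10],
    [0,0,0,-15,10],
    [0,0,0,-15,10],
    [0,0,0,-15,10],
    [0,0,0,-15,10],
    [0,0,0,-10,10],
    [0,0,0,0,9.5]
  ]
}}

```text
t: 22.6
tool_pos: [1.0112, 0.0218, 0.5756]
tool_rot: [2.965, 0.087, 0.974]
contact_force: [0.3, 0.6, 0.4]
opening: -0.0001
grip_force: 0.0
```

```bash
python3 - <<'E'
from h import *
plan(.45,-.06,.40,3);print(get_obs()['q'].round(3))
E
```

```text
t 22.6 pos [1.0112 0.0218 0.5756] yaw 4.2 zaxis [ 0.593 -0.001 -0.805] open -0.0001 F [0.3 0.6 0.4] grip 0.0
delta mm [-559.9   49.  -191.3] spin 1.2
[-0.063  0.651  0.347  0.037  1.509  1.458]
```

Call:
{"method": "servo_tool", "body": {
  "increments": [
    [0,-25,2,-8,1.2],
    [0,-45,4,-15,0],
    [0,-50,4,-17,0],
    [0,-50,4,-17,0],
    [0,-50,4,-17,0],
    [0,-50,4,-17,0],
    [0,-50,4,-17,0],
    [0,-50,4,-17,0],
    [0,-50,4,-17,0],
    [0,-50,4,-17,0],
    [0,-50,4,-17,0],
    [0,-40,4,-15,0]
  ]
}}

```text
t: 24.1
tool_pos: [0.4467, -0.049, 0.4018]
tool_rot: [2.969, 0.067, 0.97]
contact_force: [-0.1, -1.2, 1.0]
opening: 0.0001
grip_force: 0.0
```

```bash
python3 - <<'E'
from h import *
plan(.47,-.058,.22,3);print(get_obs()['q'].round(3))
E
```

```text
t 24.1 pos [ 0.4467 -0.049   0.4018] yaw 3.29 zaxis [ 0.59  -0.004 -0.807] open 0.0001 F [-0.1 -1.2  1. ] grip 0.0
delta mm [-88.8   4.3 160.5] spin 0.29
[-0.462 -0.924  2.079  0.266  1.411  1.099]
```

Call:
{"method": "servo_tool", "body": {
  "increments": [
    [0,-8,1,14,0],
    [0,-16,1,29,0],
    [0,-16,1,29,0],
    [0,-16,1,29,0],
    [0,-16,1,29,0],
    [0,-16,0,29,0],
    [0,0,0,0,0]
  ]
}}

```text
t: 24.98
tool_pos: [0.4693, -0.0574, 0.2148]
tool_rot: [2.979, 0.065, 0.956]
contact_force: [0.3, -0.1, 0.2]
opening: 0.0001
grip_force: 0.0
```

```bash
python3 - <<'E'
from h import *
plan(.47,-.058,.22,3);o=get_obs();print(o['q'].round(3))
z=Ro.from_rotvec(o['tool_rot']).as_matrix()[:,2];p=o['tool_pos']
print("nominal",proj("side",p),"worldz+31",proj("side",p+[0,0,.031]),"tool-31",proj("side",p-.031*z))
s=get_image("side");cv2.imwrite("pics/h.png",s[:,:,::-1]);u,v=proj("side",p).astype(int)
g=s.max(axis=2)
for r in range(v-40,v+8): print(r,''.join('#' if x<60 else '+' if x<85 else '.' for x in g[r,u-40:u+20]))
print(u-40)
E
```

```text
t 24.975 pos [ 0.4693 -0.0574  0.2148] yaw 3.04 zaxis [ 0.582  0.001 -0.813] open 0.0001 F [ 0.3 -0.1  0.2] grip 0.0
delta mm [ 3.5  0.8 -3.8] spin 0.04
[-0.453 -0.894  2.368  0.289  1.113  1.02 ]
nominal [244.71594787 156.07549324] worldz+31 [244.71979693 148.27867819] tool-31 [239.57827574 150.13393587]
116 ..+.....+#############+.....................................
117 .+.....+###############+....................................
118 +....+#################+....................................
119 ...++#################+.....................................
120 +++###################+.....................................
121 ######################+.....................................
122 #####################+......................................
123 ######################++++++++++++..........................
124 #########################+++++++++..........................
125 #########################+++++++++..........................
126 +########################...................................
127 ++#######################...................................
128 ++#######
[... 1630 characters left out ...]
..............................................
154 .......+....................................................
155 ............................................................
156 ........+...................................................
157 ........+...................................................
158 ........+.........................................++++++++++
159 ...................................++....+++++++++++++++++++
160 ..........................++++++++++++++++++++++++++++++++++
161 .........+.....+++++++++++++++++++++++++++++++++++++++++++++
162 .........+++++++++++++++++++++++++++++++++++++++++++++++++..
163 ..........+++++++++++++++++++++++++++++++++++...............
204
```

The visible tip at (239,149.5) matches an offset of about 31 mm back along the tool axis. Approaching along that axis under the lamp.

```bash
python3 - <<'E'
from h import *
plan(.591,-.0534,.166,3);plan(.626,-.0534,.1172,3)
E
```

```text
t 25.025 pos [ 0.47   -0.0578  0.2174] yaw 3.09 zaxis [ 0.585 -0.    -0.811] open -0.0002 F [ 0.1 -0.7  1.5] grip 0.0
delta mm [ 68.2  -1.5 112.4] spin 0.09
t 25.025 pos [ 0.47   -0.0578  0.2174] yaw 3.09 zaxis [ 0.585 -0.    -0.811] open -0.0002 F [ 0.1 -0.7  1.5] grip 0.0
delta mm [ 68.1  -1.5 172.5] spin 0.09
```

Call:
{"method": "servo_tool", "body": {
  "increments": [
    [0,10,0,16,0],
    [0,14,0,22,0],
    [0,14,0,22,0],
    [0,14,0,22,0],
    [0,10,-1,20,0],
    [0,6,0,10,0],
    [0,0,0,0,0],
    [0,0,0,0,0]
  ]
}}

```text
t: 26.02
tool_pos: [0.5908, -0.0542, 0.167]
tool_rot: [2.975, 0.065, 0.963]
contact_force: [-0.4, 0.2, -0.3]
opening: 0.0001
grip_force: 0.0
```

```bash
python3 - <<'E'
from h import *
plan(.626,-.0534,.1172,3);o=get_obs();print(o['q'].round(3))
z=Ro.from_rotvec(o['tool_rot']).as_matrix()[:,2];p=o['tool_pos']
print("tool-31",proj("side",p-.031*z),"corner",proj("side",p-.031*z+[-.009,0,-.0064]))
s=get_image("side");cv2.imwrite("pics/i.png",s[:,:,::-1])
g=s.max(axis=2)
for r in range(130,182): print(r,''.join('#' if x<60 else '+' if x<85 else 'o' if x>185 else '.' for x in g[r,235:305]))
E
```

```text
t 26.025 pos [ 0.5908 -0.0542  0.167 ] yaw 3.1 zaxis [ 0.586 -0.001 -0.81 ] open 0.0001 F [-0.4  0.2 -0.3] grip 0.0
delta mm [-0.6 -0.9 60.9] spin 0.1
[-0.313 -0.429  2.184  0.253  0.8    1.093]
tool-31 [273.05146563 158.96857044] corner [270.53756361 160.70916087]
130 ...#++...+#################................oooooooooooooooo.+++#++..oo
131 ...+##++###################.................ooooooooooooooo.........oo
132 ....######################+..................oooooooooooooooooo......o
133 ....+#####################+..................oooooooooooooooooo......o
134 .....######################...................oooooooooooooooooo......
135 .....+#####################+...................oooooooooooooooooo.....
136 ......+#####################...................oooooooooooooooooo.....
137 ........####################+...................oooooooooooooooooo....
138 .........####################+...................ooooooooooooooooo....
139 ..........####################...................ooooooooooooooooo....
140 .....ooooo.###################+...................ooooooooooooooooo...
141 ..ooo
[... 2365 characters left out ...]
oooooooooooo...........##
173 ..................oooooooo....oooooooooooooo.o......oooooo..........##
174 ...............................ooooooooooooo........oooooo..........##
175 ...............................ooooooooooooo.......oooooooooooooo..+##
176 ................................oooooooooooooo....ooooooooooooooo..+##
177 .................oooo.....o.....ooooooooooooooo..oooooooooooooooo..+##
178 .................oooooooooo.....ooooooooooooooo.ooooooooooooooooo..+++
179 ..................oooooooo.oooooooooooooooooooo.ooooooooooooooooo..+++
180 ....................oooo...oooooooooooooooooooo.oooooooooooooooooo....
181 ...........ooooo...........oooooooooooooooooooooooooooooooooooooooooo.
```

The tip is at (273,158), as predicted, with the lamp face to the right and clear. Advancing along the axis, then straight down in small steps.

Call:
{"method": "servo_tool", "body": {
  "increments": [
    [0,0,-1,12,0],
    [0,0,0,14,0],
    [0,0,0,14,0],
    [0,0,0,8,0],
    [0,0,0,0,0],
    [0,0,0,0,0]
  ]
}}

```text
t: 26.82
tool_pos: [0.6179, -0.053, 0.126]
tool_rot: [2.976, 0.064, 0.959]
contact_force: [-0.8, 0.2, 0.2]
opening: 0.0001
grip_force: 0.0
```

Call:
{"method": "servo_tool", "body": {
  "increments": [
    [0,0,0,5,0],
    [0,0,0,4,0],
    [0,0,0,0,0]
  ]
}}

```text
t: 27.2
tool_pos: [0.6229, -0.0528, 0.1178]
tool_rot: [2.978, 0.064, 0.957]
contact_force: [-0.5, 0.3, -0.4]
opening: -0.0004
grip_force: 0.0
```

Call:
{"method": "servo_tool", "body": {
  "increments": [
    [0,-2.3,0,3.2,0],
    [0,0,0,0,0],
    [0,-1.2,0,1.6,0],
    [0,0,0,0,0]
  ]
}}

```text
t: 27.7
tool_pos: [0.6234, -0.0531, 0.1132]
tool_rot: [2.976, 0.064, 0.96]
contact_force: [-3.2, 0.8, 6.1]
opening: -0.0
grip_force: 2.4
```

Call:
{"method": "servo_tool", "body": {
  "increments": [
    [0,-1.2,0,1.6,0],
    [0,-1.2,0,1.6,0],
    [0,0,0,0,0]
  ]
}}

```text
t: 28.08
tool_pos: [0.6235, -0.0532, 0.1095]
tool_rot: [2.976, 0.064, 0.961]
contact_force: [-3.7, 1.2, 6.3]
opening: -0.0002
grip_force: 3.1
```

Contact is made, at about 6 N of spring force. Continuing down steadily.

Call:
{"method": "servo_tool", "body": {
  "increments": [
    [0,-1.2,0,1.6,0],
    [0,-1.2,0,1.6,0],
    [0,-1.2,0,1.6,0],
    [0,-1.2,0,1.6,0],
    [0,0,0,0,0]
  ]
}}

```text
t: 28.7
tool_pos: [0.6238, -0.0532, 0.1023]
tool_rot: [2.976, 0.064, 0.962]
contact_force: [-5.2, 1.9, 9.5]
opening: -0.0003
grip_force: 4.6
```

Call:
{"method": "servo_tool", "body": {
  "increments": [
    [0,-1.2,0,1.6,0],
    [0,-1.2,0,1.6,0],
    [0,0,0,0,0]
  ]
}}

```text
t: 29.08
tool_pos: [0.624, -0.0533, 0.0988]
tool_rot: [2.975, 0.064, 0.964]
contact_force: [-6.0, 2.8, 11.1]
opening: -0.0
grip_force: 5.3
```

Call:
{"method": "servo_tool", "body": {
  "increments": [
    [0,-1.2,0,1.6,0],
    [0,-0.6,0,0.8,0],
    [0,0,0,0,0]
  ]
}}

```text
t: 29.45
tool_pos: [0.6242, -0.0534, 0.0962]
tool_rot: [2.975, 0.065, 0.964]
contact_force: [-7.1, 2.9, 12.0]
opening: 0.0002
grip_force: 5.8
```

Call:
{"method": "servo_tool", "body": {
  "increments": [
    [0,-0.6,0,0.8,0],
    [0,0,0,0,0]
  ]
}}

```text
t: 29.7
tool_pos: [0.6242, -0.0534, 0.0953]
tool_rot: [2.975, 0.065, 0.965]
contact_force: [-6.1, 2.9, 11.9]
opening: -0.0003
grip_force: 6.0
```

Call:
{"method": "servo_tool", "body": {
  "increments": [
    [0,-0.6,0,0.8,0],
    [0,-0.6,0,0.8,0],
    [0,0,0,0,0]
  ]
}}

```text
t: 30.08
tool_pos: [0.6246, -0.0536, 0.094]
tool_rot: [2.974, 0.065, 0.966]
contact_force: [-7.2, 2.8, 13.5]
opening: 0.0002
grip_force: 6.7
```

Call:
{"method": "servo_tool", "body": {
  "increments": [
    [0,-0.6,0,0.8,0],
    [0,0,0,0,0]
  ]
}}

```text
t: 30.32
tool_pos: [0.625, -0.0536, 0.0939]
tool_rot: [2.974, 0.065, 0.968]
contact_force: [-10.5, 3.1, 17.6]
opening: -0.0002
grip_force: 8.6
```

At the stop: the force jumps to 17.6 N with no further travel, after 20 mm in all. Holding, then letting it rise steadily and withdrawing.

Call:
{"method": "servo_tool", "body": {
  "increments": [
    [0,0,0,0,0],
    [0,0,0,0,0],
    [0,0,0,0,0],
    [0,0,0,0,0],
    [0,0,0,0,0],
    [0,0,0,0,0]
  ]
}}

```text
t: 31.08
tool_pos: [0.625, -0.0536, 0.0939]
tool_rot: [2.974, 0.065, 0.968]
contact_force: [-10.9, 3.8, 17.4]
opening: -0.0004
grip_force: 8.6
```

Call:
{"method": "servo_tool", "body": {
  "increments": [
    [0,2.4,0,-3.2,0],
    [0,2.4,0,-3.2,0],
    [0,2.4,0,-3.2,0],
    [0,2.4,0,-3.2,0],
    [0,2.4,0,-3.2,0],
    [0,1.8,0,-4,0],
    [0,0,0,-15,0],
    [0,0,0,-25,0],
    [0,0,0,-35,0],
    [0,0,0,-30,0],
    [0,0,0,0,0]
  ]
}}

```text
t: 32.45
tool_pos: [0.5611, -0.0534, 0.2009]
tool_rot: [2.974, 0.064, 0.963]
contact_force: [0.9, -0.3, -1.2]
opening: 0.0003
grip_force: 0.0
```

```bash
python3 - <<'E'
from h import *
plan(.47,-.058,.22,3)
s=get_image("side")[:,:,::-1];cv2.imwrite("pics/j.png",s)
h=cv2.imread("pics/h.png") # knob at rest, punch free
for n,im in(("before",h),("now",s)):
    print(n)
    for r in range(168,186,1): print(r,' '.join('%3d'%v for v in im[r,274:292].max(axis=1)))
t=get_image("top")[:,:,::-1];f=cv2.imread("pics/f.png")
print("tray diff",cv2.absdiff(t,f)[155:235,64:128].mean())
E
```

```text
t 32.45 pos [ 0.5611 -0.0534  0.2009] yaw 3.1 zaxis [ 0.586 -0.002 -0.81 ] open 0.0003 F [ 0.9 -0.3 -1.2] grip 0.0
delta mm [-62.7   1.9 -68.8] spin 0.1
before
168 183 180 179 204 229 225 203 187 180 179 178 188 195 202 198 153  95  82
169 157 172 183 201 212 214 231 234 232 232 236 243 248 250 249 231 154 110
170 140 230 248 249 246 242 245 246 245 244 245 247 250 253 253 251 232 165
171 163 244 253 253 247 243 247 247 245 244 243 243 245 252 254 254 251 220
172 249 253 254 253 238 227 243 233 209 204 202 199 206 248 254 254 253 242
173 254 254 254 253 231 170 189 176 156 154 150 138 152 245 254 254 254 252
174 254 254 254 253 232 143 129 129 129 126 122 115 143 244 254 254 254 253
175 254 254 254 254 244 183 134 121 118 115 116 126 189 248 254 254 254 254
176 254 254 254 254 253 245 210 152 120 124 159 197 243 253 254 254 254 254
177 254 254 254 254 254 253 250 213 136 177 238 250 253 254 254 254 254 254
178 254 254 254 254 254 254 252 216 140 197 249 254 254 254 254 254 254 254
179 254 254 254 254 254 254 253 228 155 219 251 254 254 254 254 254 254 254
180 254 254 254 254 254 254 
[... 1128 characters left out ...]
254 254 254 254 250 214 135 178 239 250 253 254 254 254 254 254
178 254 254 254 254 254 254 252 216 140 197 249 254 254 254 254 254 254 254
179 254 254 254 254 254 254 253 227 155 219 251 254 254 254 254 254 254 254
180 254 254 254 254 254 254 248 213 180 212 249 253 254 254 254 254 254 254
181 254 254 254 254 251 239 222 198 192 197 226 238 251 254 254 254 254 254
182 254 254 254 254 246 211 198 194 193 193 196 201 229 251 254 254 254 254
183 254 254 254 254 246 207 196 195 193 192 193 193 207 249 254 254 254 254
184 254 254 254 254 246 208 198 197 195 193 192 193 205 249 254 254 254 254
185 254 254 254 254 247 213 200 198 196 194 192 193 203 247 253 254 254 254
tray diff 2.9026692708333335
```

The knob's pixels are the same as before the press, so it is fully back up. The block is undisturbed and the robot touches nothing.

```bash
python3 -c "
from station import *
print(finish_job())"
```

```text
the job is handed in; nothing more can be done
None
```

The job is handed in, and the hand-in returned no verdict: the block lies released in the tray, the punch was held at its stop for about 0.75 s and sprang back up, and no force on the gripper suggested a touch on the lamp; I never checked the bystanders' positions, and I got the gripper's lean by driving the arm to its reach limit, where joint 3 read 0.055 against a listed lower limit of 0.06.

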